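# Zero the bench comparator on its setting pin

### The job

Zero the comparator on its setting pin: with a fingertip, push the top of the steel pin that lies on the granite table so that it rolls under the probe tip and stops lying along the engraved line, the tip resting on the pin. Then press the yellow zero key of the readout fully down and let it up again. The pin is only rolled, never lifted or picked up, the key is not pressed before the pin is in place, and the other things on the bench are left where they are.

Things in the scene. Friction and masses are not known exactly. Their poses are not given: they have to be found in the camera images.
- setting_pin: steel cylinder 22 mm in diameter, 150 mm long, 0.44 kg, blue ring near its -y end; lies on the granite table 45 to 75 mm on the robot's side of the line, about parallel to it. Origin mid-axis; y along it; x and z turn as it rolls. Slippery (friction 0.2); pushed at 30 mm/s it runs on 1 to 2 mm. Push it from behind with the tips 11 to 14 mm above the table: a stiff finger higher up wedges on top.
- line (a point): middle of the white line engraved in the comparator's dark granite table, on its top face, 28 mm above the bench. y along the line towards the probe, x across it away from the robot (rolling direction). The table reaches 110 mm either way along y, 110 mm before and 70 mm beyond the line. Fixed. Nothing stands over it but the probe with its post.
- probe_tip (a point): lowest point of the probe's 6 mm ball tip, over the line at y = +45 mm, 19.5 mm above the table when free: the pin passes by lifting it 2.5 mm (0.5 N). Probe, arm and post (48 mm beyond the line, also at y = +45 mm) stay within 17 mm of y = +45 mm (clamp screws to 31 mm on the +y side) and below 88 mm above the table.
- probe_lift (a joint): lift of the probe tip: 0 m hanging free, 0.0025 m when the pin lies exactly under it, 0.0019 m when the pin is 4 mm off; at most 0.006 m.
- readout: grey desk readout, 130 x 150 mm, with a sloped dark screen behind a low shelf of keys; fixed. Origin at the middle of its underside on the bench, x from the keys to the screen, y to the left seen from the keys. The key shelf is 28 mm above the bench, the screen housing rises to 80 mm from x = 0 backwards.
- zero_key_top (a point): middle of the top of the yellow round zero key (24 mm in diameter) at the left end of the key shelf, in a black round housing; about 46 mm above the bench when up. It is pressed straight down.
- zero_key (a joint): travel of the zero key: 0 m up, 0.005 m fully down (about 4 N); it springs back.
- loupe: black eye loupe, 30 mm in diameter, 31 mm high, loose; to be left alone. Origin under its centre.
- teal_cup: shallow teal parts cup, 60 mm in diameter, 16 mm high, loose; to be left alone. Origin under its centre.
- brass_box: round brass box, 45 mm in diameter, 23 mm high, loose; to be left alone. Origin under its centre.
- movement_holder: wooden movement holder with two metal jaws, 30 x 58 x 20 mm, loose; to be left alone. Origin under its centre.
- screwdriver: watch screwdriver, 116 mm long, 10 mm thick, lying along its y axis on the bench near the robot; to be left alone. Origin under its centre.
- tweezers: steel tweezers, 118 mm long, 10 mm high, lying along their y axis on the bench near the robot; to be left alone. Origin under their centre.

How it is judged:
By the outcome, as a careful person would: the job done as asked, in the order asked, and still so for the second after the job is handed in, with the robot touching nothing.
It also fails if it takes over 48 s, if anything falls off the work surface, if the arm or the gripper's body presses on something with over 40 N, if the wrist force passes 120 N, or if a joint passes its speed limit or range.

### The arm

A 7-joint arm with a two-finger parallel gripper is mounted at the origin on a cart in front of the work surface, level with it; the furniture and walls round the work are solid. World frame = base frame: x ahead of the robot, y to its left, z up, the work surface at z = 0. Lengths are in mm, angles in rad, forces in N, time in s.
With the tool pointing down it reaches from about 425 to 975 mm from the base axis. Payload 16.7 kg.
Tool frame: the origin (TCP) lies on the mounting face of the last link; the fingertips stand 173 mm ahead of it and the grasp point (between the pads) lies 155 mm ahead of it; z points along the fingers, y is the direction in which the jaws open and shut (so a half turn about z gives the same grasp; the last joint's range is limited). The gripper opens to 85 mm and grips with 20 to 120 N. Pads are 22 mm wide; open, the fingers measure 114 mm over their backs; the gripper's body (76 mm by 85 mm) begins 54 mm behind the grasp point. The pads swing forward as they close: fully open they stand 13 mm farther back than shut.
Start: joints at [-1.464, 0.426, 0.074, 1.606, -0.034, 1.111, -0.067], TCP at [171.455, 652.833, 404.702] pointing down, gripper open.
Joint ranges: [-2.85, 2.85], [-0.5, 2.14], [-1.23, 1.37], [0.21, 2.46], [-1.02, 4.16], [0.16, 2.05], [-2.73, 2.73]. Speed limits (rad/s): [1.89, 1.89, 2.39, 2.39, 3.01, 3.01, 3.01].

### API

Orientations are given as a rotation vector (axis times angle).
In Python, from workcell import arm, camera, job gives the robot as it stands.
- The arm moves only by the tool drive_tool, never from a script. Its argument "moves" is a list of rows, each an object with "delta_pos": the shift along the tool's x, y, z in m, a list of three; "turn": the turn about the tool's z in rad. In form: [{"delta_pos": [x, y, z], "turn": turn}, ...]. A call has 1 to 8 rows; each row is the pose to reach, as a shift and turn from the pose measured when the call began, along the tool's axes at that moment; what a row does not reach only later rows make up. A row lasts 1/10 s, in which the tool goes at most 50 mm and 8.59 degrees, less where a joint would pass 70% of its speed; a pose out of reach is approached as far as the arm can. A call with a gripper value outside its range is refused whole. "gripper" is the gripper command: -1 is shut, 1 is fully open, values between are in proportion, set as the call begins (left out, the last holds). The fingers move at their own pace and stop on an object; the grip force is fixed at half the most. Time passes only in rows, so rows that repeat a pose let the fingers close. It gives the time, the measured TCP pose, the force and the opening at its end, in the units of the state.
- arm.observe(): the state, without advancing time (a new reading comes with each control period).
- camera(name): name is "scene" or "top" or "wrist"; returns a dict with "frame" (480x640x3 uint8, red, green, blue), "camera_matrix" (3x3 intrinsics, pixels), "rvec" (rotation vector, rad) and "tvec" (3), from world to camera coordinates, as OpenCV has them; the wrist camera has in their place "hand_eye" (4x4, takes a point from camera to tool coordinates, whose origin is the TCP and whose axes are the flange's). Camera axes: x right, y down, z forward; pixel columns grow to the right and rows downward; lengths in mm; the calibration is good to about 2 mm. A picture is of the moment at which its call begins: read the wrist's pose just before it. There is no depth.
- job.sign_off(): hands the job in, once; it reports no verdict.
The state is a dict: "time": time; "q": joint angles; "joint_velocities": joint speeds; "effort": joint torques, N m; "tool_pos": TCP position; "tool_rot": TCP orientation; "contact_force": force on the tool from outside, world axes, zero at the start; "wrist_torque": the same for the moment, N m; "gripper_width": finger opening in mm.
Only numpy, scipy, OpenCV 4.12 (cv2) and the standard library are available. Lean on these libraries where they do the work, as an engineer would, in place of code of your own. Each camera call takes 0.05 s, during which the arm holds its last target. There are 200 camera calls.

## Working session

There is one attempt and no reset: what is moved stays moved. The work goes in short steps, Python scripts to look and compute and a tool call to move; the robot and the scene stay as the last step left them, time stands still between calls to the robot, and variables do not carry over. Pictures are saved under pics/ and viewed, about 8 in all and at most 12, crops included, and the job is handed in when it is done.

Besides the shell and the picture viewer there is one more tool, called after ">>>" as a command line: name --argument value ..., lists and objects as JSON in quotes. drive_tool: Moves the arm, as the interface text tells. Its arguments: {"type":"object","properties":{"moves":{"type":"array","items":{"type":"object","properties":{"delta_pos":{"type":"array","items":{"type":"number"}},"turn":{"type":"number"}}}},"gripper":{"type":"number"}},"required":["moves"]}

```bash
mkdir -p pics; cat > h.py <<'E'
import numpy as np, cv2
from workcell import arm, camera, job
def shot(name, f):
    c=camera(name); cv2.imwrite('pics/'+f, c['frame'][:,:,::-1]); np.save('pics/'+f[:-4]+'.npy',c,allow_pickle=True); return c
def pose(c, st=None):
    K=np.array(c['camera_matrix'])
    if 'hand_eye' in c:
        H=np.array(c['hand_eye']); T=np.eye(4); T[:3,:3]=cv2.Rodrigues(np.array(st['tool_rot'],float))[0]; T[:3,3]=st['tool_pos']
        M=T@H; return K,M[:3,:3],M[:3,3]
    R=cv2.Rodrigues(np.array(c['rvec'],float))[0]; return K,R.T,-R.T@np.array(c['tvec']).ravel()
def ray(P,uv):
    K,R,o=P; d=R@np.linalg.inv(K)@np.array([uv[0],uv[1],1.]); return o,d/np.linalg.norm(d)
def onz(P,uv,z):
    o,d=ray(P,uv); return o+d*(z-o[2])/d[2]
def proj(P,X):
    K,R,o=P; p=K@R.T@(np.array(X,float)-o); return p[:2]/p[2]
E
python3 - <<'E'
from h import *
s=arm.observe(); print(s)
for n in('scene','top'):
    c=shot(n,n+'0.png'); P=pose(c); print(n,P[0].round(1).tolist(),P[2].round(0))
E
```

```text
{'time': 0.0, 'q': array([-1.4634484 ,  0.42672666,  0.07384688,  1.60661746, -0.03410102,
        1.11082692, -0.0670987 ]), 'joint_velocities': array([-7.34516693e-05, -1.26325266e-03,  1.31272713e-05,  5.18135306e-04,
       -1.63427454e-03, -1.86206724e-03, -7.39686644e-04]), 'effort': array([-5.31058231e-04, -9.49822426e+01,  3.76039177e+00, -4.63493371e+01,
        1.92507886e-02,  1.03180390e-02,  2.47098836e-05]), 'tool_pos': array([171.43364256, 652.66601445, 404.00929375]), 'tool_rot': array([-4.02380837e-01, -3.11564118e+00,  2.06865516e-03]), 'contact_force': array([0.33264546, 0.1212977 , 0.21687901]), 'wrist_torque': array([-0.07304786, -0.01748674, -0.01573244]), 'gripper_width': 85.17688970007163}
scene [[441.6, 0.0, 320.1], [0.0, 441.6, 241.8], [0.0, 0.0, 1.0]] [129. 481. 728.]
top [[457.7, 0.0, 317.1], [0.0, 457.7, 237.8], [0.0, 0.0, 1.0]] [ 286.  -42. 1181.]
```

View pics/scene0.png

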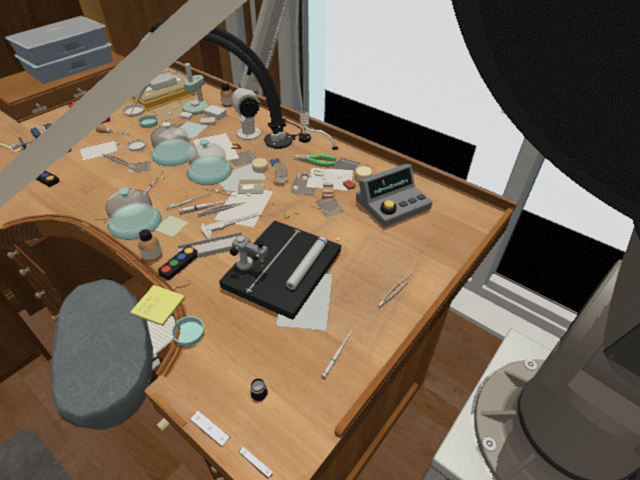

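View pics/top0.png

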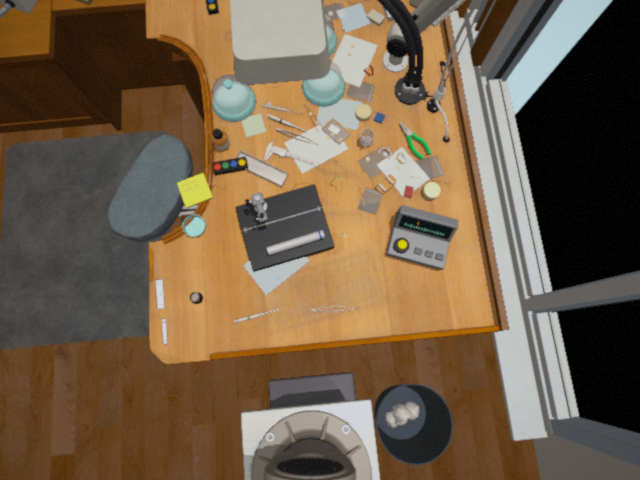

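The top view shows the granite plate around (285,227), with the line from (245,230) to (320,208), the pin from (268,248) to (324,235), and the yellow key at (402,245). The probe is at (260,208), the loupe at (196,297), and the screwdriver and tweezers at y≈310. Next I'll measure these from both views.

```bash
cat > m.py <<'E'
from h import *
cs={n:np.load(f'pics/{n}0.npy',allow_pickle=True).item() for n in('scene','top')}
Ps={n:pose(c) for n,c in cs.items()}
E
python3 - <<'E'
from m import *
s=arm.observe()
P=Ps['top']
print('base px',proj(P,[0,0,0]),'tcp px',proj(P,s['tool_pos']),'x400',proj(P,[400,0,0]), 'y',proj(P,[0,300,0]))
for n,z,uvs in (('top',28,[(245,230),(320,208)]),('top',39,[(268,248),(324,235)]),('top',46,[(402,245)]),('scene',46,[(390,206)]),('scene',28,[(247,291),(299,231)]),('scene',39,[(292,284),(322,241)])):
    for u in uvs: print(n,z,u,onz(Ps[n],u,z).round(1))
for n,b in(('top',(225,175,345,275)),('scene',(215,205,345,320))):
    f=cs[n]['frame'][b[1]:b[3],b[0]:b[2],::-1]; cv2.imwrite(f'pics/c_{n}.png',cv2.resize(f,None,fx=5,fy=5,interpolation=cv2.INTER_CUBIC))
a=cv2.imread('pics/c_top.png');b=cv2.imread('pics/c_scene.png')
b=cv2.resize(b,(600,int(600*b.shape[0]/b.shape[1])));
E
```

```text
base px [311.04635799 471.22773994] tcp px [-118.5294194   464.42941874] x400 [296.68860797 302.04546407] y [184.05691373 484.4478957 ]
top 28 (245, 230) [595.6 116.9  28. ]
top 28 (320, 208) [636.5 -82.9  28. ]
top 39 (268, 248) [539.8  59.8  39. ]
top 39 (324, 235) [560.2 -85.7  39. ]
top 46 (402, 245) [ 513.6 -280.    46. ]
scene 46 (390, 206) [ 511.5 -275.7   46. ]
scene 28 (247, 291) [599.4 121.6  28. ]
scene 28 (299, 231) [635.7 -81.8  28. ]
scene 39 (292, 284) [534.7  56.2  39. ]
scene 39 (322, 241) [566.5 -81.   39. ]
```

View pics/c_top.png

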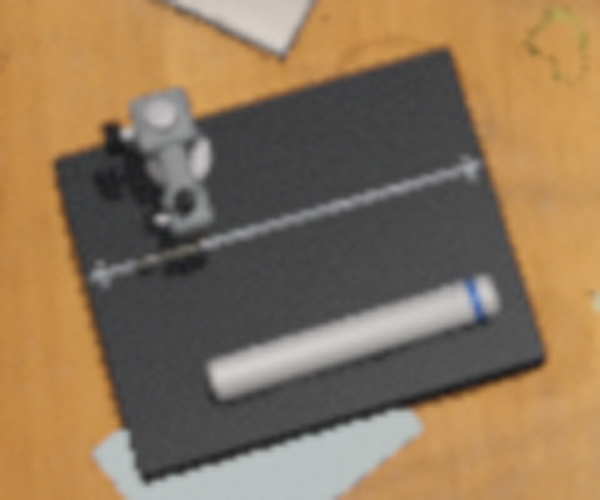

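```bash
cat > n.py <<'E'
from m import *
def fit(m,off): 
    v,u=np.nonzero(m); p=np.c_[u,v]+off; l=cv2.fitLine(p.astype(np.float32),cv2.DIST_HUBER,0,.01,.01).ravel()
    t=(p-l[2:])@l[:2]; return l[2:]+np.outer([t.min(),t.max()],l[:2])
def big(m):
    n,L,S,_=cv2.connectedComponentsWithStats(m.astype(np.uint8),connectivity=8); i=1+S[1:,4].argmax(); return L==i
def meas(c,P,b,bl,tag=''):
    f=c['frame']; g=f.min(2).astype(int)
    off=np.array(b[:2]); sub=g[b[1]:b[3],b[0]:b[2]]; pin=big(sub>105)
    e=fit(pin,off); a=np.array([onz(P,x,39) for x in e])
    print(tag,'pin px',e.round(1).tolist(),'ends',a.round(1).tolist(),'len',np.linalg.norm(a[0]-a[1]).round(1),'mid',a.mean(0).round(1))
    return a
E
python3 - <<'E'
from n import *
meas(cs['top'],Ps['top'],(262,228,330,258),0,'top')
meas(cs['scene'],Ps['scene'],(284,234,328,292),0,'scene')
# line: top-hat in a band near the two rough ends
for n,(A,B) in (('top',((245,230),(320,208))),('scene',((247,291),(299,231)))):
    P=Ps[n];g=cs[n]['frame'].min(2)
    th=cv2.morphologyEx(g,cv2.MORPH_TOPHAT,np.ones((5,5),np.uint8)).astype(float)
    A=np.array(A,float);B=np.array(B,float);d=(B-A)/np.linalg.norm(B-A);nn=np.array([-d[1],d[0]]);L=np.linalg.norm(B-A)
    pts=[]
    for t in np.arange(-6,L+6,1.):
        s=np.arange(-4,4.01,.25);q=(A+d*t)[None]+np.outer(s,nn)
        w=cv2.remap(th.astype(np.float32),q[:,0].astype(np.float32)[None],q[:,1].astype(np.float32)[None],1)[0]
        w=np.clip(w-15,0,None)
        if w.sum()>30: pts.append(np.r_[q.T@w/w.sum(),t])
    pts=np.array(pts)
    l=cv2.fitLine(pts[:,:2].astype(np.float32),cv2.DIST_HUBER,0,.01,.01).ravel()
    r=(pts[:,:2]-l[2:])@np.array([-l[1],l[0]]); t=(pts[:,:2]-l[2:])@l[:2]
    e=[onz(P,l[2:]+l[:2]*k,28) for k in (t.min(),t.max())]
    print(n,'line',np.round(e,1).tolist(),'len',np.linalg.norm(e[0]-e[1]).round(1),'ang',np.degrees(np.arctan2(*(e[0]-e[1])[[0,1]]*[-1,1])).round(2) if 0 else np.degrees(np.arctan2(-(e[0]-e[1])[0],(e[0]-e[1])[1])).round(2),'rms',r.std().round(2))
    # table outline & yellow key
    f=cs[n]['frame'].astype(int); hsv=cv2.cvtColor(cs[n]['frame'],cv2.COLOR_RGB2HSV)
    y=(hsv[:,:,0]>22)&(hsv[:,:,0]<34)&(hsv[:,:,1]>180)&(hsv[:,:,2]>140)
    b=(380,225,430,265) if n=='top' else (375,190,410,220)
    k=big(y[b[1]:b[3],b[0]:b[2]]);v,u=np.nonzero(k);print('key px',u.mean()+b[0],v.mean()+b[1],u.size,onz(P,(u.mean()+b[0],v.mean()+b[1]),45).round(1))
E
```

```text
top pin px [[266.5, 250.7], [324.0, 232.8]] ends [[533.1, 64.0, 39.0], [565.9, -86.2, 39.0]] len 153.7 mid [549.5 -11.1  39. ]
scene pin px [[290.1, 284.2], [324.1, 236.8]] ends [[537.4, 59.1, 39.0], [571.3, -94.7, 39.0]] len 157.5 mid [554.4 -17.8  39. ]
top line [[596.3, 122.3, 28.0], [638.0, -84.9, 28.0]] len 211.4 ang 11.39 rms 0.1
key px 402.0 244.0 69 [ 516.4 -280.6   45. ]
scene line [[599.0, 123.8, 28.0], [640.9, -84.5, 28.0]] len 212.5 ang 11.36 rms 0.2Traceback (most recent call last):
  File "<stdin>", line 24, in <module>
  File "n.py", line 6, in big
    n,L,S,_=cv2.connectedComponentsWithStats(m.astype(np.uint8),connectivity=8); i=1+S[1:,4].argmax(); return L==i
                                                                                     ~~~~~~~~~~~~~~^^
ValueError: attempt to get argmax of an empty sequence
```

View pics/c_scene.png

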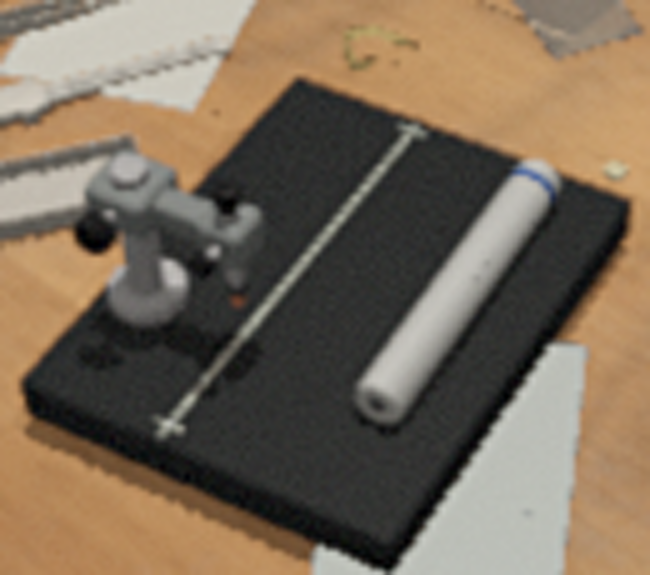

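The scene crop shows the pin lying clear of the line with its ring at the −y end, and nothing between it and the line. The probe stands at the +y end. Both views agree: line middle ≈(618.5,19), angle 11.4°; pin middle ≈(551,−14), angle ≈12.3°. Next I'll move the arm above the space behind the pin.

```bash
cat > g.py <<'E'
from h import *
LM=np.array([618.5,19.]); A=np.radians(11.37); EX=np.array([np.cos(A),np.sin(A)]); EY=np.array([-np.sin(A),np.cos(A)])
def go(x,y,z,yawdeg=None):
    "delta in tool axes to bring TCP to world xyz, tool y axis to yaw (world angle of tool y)"
    s=arm.observe(); R=cv2.Rodrigues(np.array(s['tool_rot'],float))[0]
    d=R.T@(np.array([x,y,z])-s['tool_pos'])/1000
    yaw=np.degrees(np.arctan2(R[1,1],R[0,1])); t=0 if yawdeg is None else -np.radians((yawdeg-yaw+90)%180-90)
    print('delta',d.round(4).tolist(),'turn',round(t,4),'yaw',yaw.round(2),'tilt',np.degrees(np.arccos(-R[2,2])).round(2),'t',round(s['time'],2),'F',np.round(s['contact_force'],1))
def L2W(x,y): return LM+EX*x+EY*y
def W2L(p): d=np.array(p[:2])-LM; return np.array([d@EX,d@EY])
E
python3 - <<'E'
from g import *
go(440,380,404,101.37); p=L2W(-108,-35); print(p)
go(p[0],p[1],404,101.37)
E
```

```text
delta [-0.3291, -0.1955, 0.0003] turn -0.4553 yaw 75.28 tilt 0.06 t 0.1 F [ 0.4  1.  -0.1]
[519.51959195 -36.60466548]
delta [-0.5118, -0.5783, 0.0008] turn -0.4553 yaw 75.28 tilt 0.06 t 0.1 F [ 0.4  1.  -0.1]
```

>>> drive_tool --moves '[{"delta_pos": [-0.329, -0.195, 0], "turn": -0.1}, {"delta_pos": [-0.329, -0.195, 0], "turn": -0.2}, {"delta_pos": [-0.329, -0.195, 0], "turn": -0.3}, {"delta_pos": [-0.329, -0.195, 0], "turn": -0.4}, {"delta_pos": [-0.329, -0.195, 0], "turn": -0.455}, {"delta_pos": [-0.329, -0.195, 0], "turn": -0.455}, {"delta_pos": [-0.36, -0.26, 0], "turn": -0.455}, {"delta_pos": [-0.4, -0.34, 0], "turn": -0.455}]' --gripper 0.41

```text
time: 0.9
tool_pos: [425.3, 346.8, 404.1]
tool_rot: [0.31, -3.126, 0.002]
contact_force: [0.8, -0.2, 0.6]
gripper_width: 60.4
```

```bash
python3 - <<'E'
from g import *
p=L2W(-108,-35); go(p[0],p[1],404,101.37)
E
```

```text
delta [-0.0172, -0.3945, 0.0006] turn -0.001 yaw 101.31 tilt 0.09 t 0.9 F [ 0.8 -0.2  0.6]
```

>>> drive_tool --moves '[{"delta_pos": [-0.017, -0.3945, 0.0005]}, {"delta_pos": [-0.017, -0.3945, 0.0005]}, {"delta_pos": [-0.017, -0.3945, 0.0005]}, {"delta_pos": [-0.017, -0.3945, 0.0005]}, {"delta_pos": [-0.017, -0.3945, 0.0005]}, {"delta_pos": [-0.017, -0.3945, 0.0005]}, {"delta_pos": [-0.017, -0.3945, 0.0005]}, {"delta_pos": [-0.017, -0.3945, 0.0005]}]'

```text
$.moves[0]: bad value
```

```bash
python3 - <<'E'
from g import *
p=L2W(-108,-35); go(p[0],p[1],404,101.37)
s=arm.observe(); c=shot('wrist','w1.png'); P=pose(c,s); print(P[2])
for q in ((0,0,28),(0,45,47.5),(0,-100,28),(-72,56,39),(-72,-94,39)): 
    w=L2W(q[0],q[1]); print(q,proj(P,[*w,q[2]]).round(0))
np.save('pics/w1s.npy',s,allow_pickle=True)
E
```

```text
delta [-0.0172, -0.3945, 0.0006] turn -0.001 yaw 101.31 tilt 0.09 t 0.9 F [ 0.8 -0.2  0.6]
[344.94753922 330.97439986 373.87359648]
(0, 0, 28) [-72. 338.]
(0, 45, 47.5) [-40. 350.]
(0, -100, 28) [-180.  338.]
(-72, 56, 39) [-42. 270.]
(-72, -94, 39) [-219.  270.]
```

View pics/w1.png

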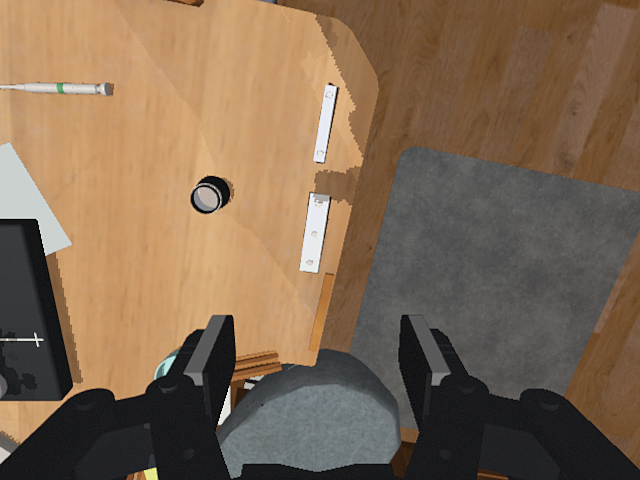

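The move was refused because "turn" is required. The wrist picture, taken too far to the left, shows the loupe at (210,195), the plate's left edge at (60,300) with the line end at (38,340), and the fingertips at (225,320) and (410,320).

>>> drive_tool --moves '[{"delta_pos": [-0.017, -0.3945, 0.0005], "turn": 0}, {"delta_pos": [-0.017, -0.3945, 0.0005], "turn": 0}, {"delta_pos": [-0.017, -0.3945, 0.0005], "turn": 0}, {"delta_pos": [-0.017, -0.3945, 0.0005], "turn": 0}, {"delta_pos": [-0.017, -0.3945, 0.0005], "turn": 0}, {"delta_pos": [-0.017, -0.3945, 0.0005], "turn": 0}, {"delta_pos": [-0.017, -0.3945, 0.0005], "turn": 0}, {"delta_pos": [-0.017, -0.3945, 0.0005], "turn": 0}]'

```text
time: 1.75
tool_pos: [518.1, -42.0, 405.5]
tool_rot: [-0.298, 3.127, -0.007]
contact_force: [0.4, 0.0, -0.1]
gripper_width: 60.2
```

```bash
python3 - <<'E'
from g import *
s=arm.observe(); c=shot('wrist','w2.png'); P=pose(c,s)
for q in ((0,0,28),(0,45,47.5),(0,-100,28),(-72,56,39),(-72,-94,39)): 
    w=L2W(q[0],q[1]); print(q,proj(P,[*w,q[2]]).round(0))
np.save('pics/w2s.npy',s,allow_pickle=True)
p=L2W(-108,-35); go(p[0],p[1],230,101.37)
E
```

```text
(0, 0, 28) [363. 323.]
(0, 45, 47.5) [417. 333.]
(0, -100, 28) [254. 323.]
(-72, 56, 39) [434. 252.]
(-72, -94, 39) [254. 253.]
delta [-0.003, 0.014, 0.1758] turn -0.0152 yaw 100.5 tilt 0.41 t 1.8 F [ -1.9 -10.   -0.6]
```

View pics/w2.png

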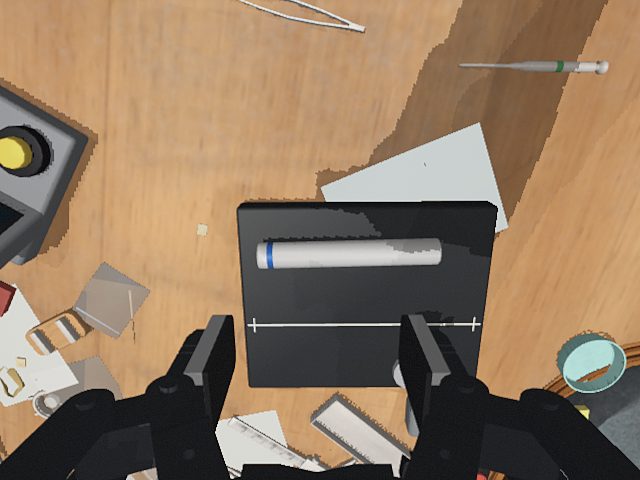

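The wrist view agrees with my model: line at row 324, columns 254–474; pin from (257,255) to (441,250); probe behind the right finger at (405,375). Next I'll descend behind the pin.

>>> drive_tool --moves '[{"delta_pos": [-0.003, 0.014, 0.04], "turn": -0.015}, {"delta_pos": [-0.003, 0.014, 0.08], "turn": -0.015}, {"delta_pos": [-0.003, 0.014, 0.12], "turn": -0.015}, {"delta_pos": [-0.003, 0.014, 0.15], "turn": -0.015}, {"delta_pos": [-0.003, 0.014, 0.17], "turn": -0.015}, {"delta_pos": [-0.003, 0.014, 0.176], "turn": -0.015}, {"delta_pos": [-0.003, 0.014, 0.176], "turn": -0.015}, {"delta_pos": [-0.003, 0.014, 0.176], "turn": -0.015}]'

```text
time: 2.6
tool_pos: [519.9, -36.6, 230.7]
tool_rot: [-0.31, 3.124, -0.011]
contact_force: [0.7, 0.3, 0.0]
gripper_width: 60.2
```

```bash
python3 - <<'E'
from g import *
s=arm.observe(); R=cv2.Rodrigues(np.array(s['tool_rot']))[0]; print(s['tool_pos'],W2L(s['tool_pos']),R.round(4).tolist())
p=L2W(-108,-35); go(p[0],p[1],208.5,101.37)
c=shot('scene','s1.png'); P=pose(c)
w=np.load('pics/w2.npy',allow_pickle=True).item(); K=w['camera_matrix'];H=np.array(w['hand_eye'])
for uv in ((215,317),(233,316),(402,316),(425,317)):
    d=H[:3,:3]@np.linalg.inv(K)@[*uv,1]; o=H[:3,3]; print(uv,[(o+d*(z-o[2])/d[2]).round(1).tolist() for z in (165,168,171)])
b=cv2.resize(c['frame'][170:330,200:360,::-1],(640,640),interpolation=cv2.INTER_CUBIC);cv2.imwrite('pics/s1c.png',b[:600])
E
```

```text
[519.94826749 -36.63876933 230.70085749] [-107.58646079  -35.11794538] [[-0.9804, -0.1968, 0.0028], [-0.1968, 0.9804, -0.0068], [-0.0014, -0.0073, -1.0]]
delta [0.0004, 0.0003, 0.0222] turn -0.0004 yaw 101.35 tilt 0.42 t 2.6 F [0.7 0.3 0. ]
(215, 317) [[9.6, -35.7, 165.0], [8.0, -36.5, 168.0], [6.4, -37.3, 171.0]]
(233, 316) [[10.0, -29.3, 165.0], [8.4, -30.0, 168.0], [6.8, -30.6, 171.0]]
(402, 316) [[10.0, 30.3, 165.0], [8.4, 30.9, 168.0], [6.8, 31.6, 171.0]]
(425, 317) [[9.6, 38.4, 165.0], [8.0, 39.3, 168.0], [6.3, 40.1, 171.0]]
```

View pics/s1c.png

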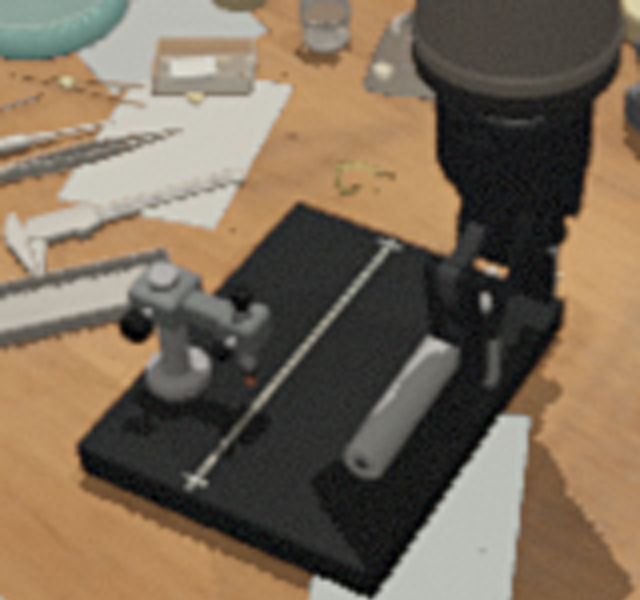

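The crop shows the open finger pair behind the pin, clear of it. The finger extension is uncertain by about 5 mm, so I'll find it with a light touch on the bare granite.

>>> drive_tool --moves '[{"delta_pos": [0.0005, 0, 0.015], "turn": 0}, {"delta_pos": [0.0005, 0, 0.028], "turn": 0}, {"delta_pos": [0.0005, 0, 0.0325], "turn": 0}, {"delta_pos": [0.0005, 0, 0.0325], "turn": 0}, {"delta_pos": [0.0005, 0, 0.0325], "turn": 0}]'

```text
time: 3.15
tool_pos: [519.8, -37.0, 198.7]
tool_rot: [-0.31, 3.123, -0.011]
contact_force: [-0.7, -0.0, 0.0]
gripper_width: 60.4
```

>>> drive_tool --moves '[{"delta_pos": [0, 0, 0.001], "turn": 0}, {"delta_pos": [0, 0, 0.002], "turn": 0}, {"delta_pos": [0, 0, 0.002], "turn": 0}]'

```text
time: 3.45
tool_pos: [519.8, -37.0, 196.8]
tool_rot: [-0.31, 3.123, -0.011]
contact_force: [0.7, -0.4, 0.5]
gripper_width: 60.2
```

>>> drive_tool --moves '[{"delta_pos": [0, 0, 0.001], "turn": 0}, {"delta_pos": [0, 0, 0.002], "turn": 0}, {"delta_pos": [0, 0, 0.002], "turn": 0}]'

```text
time: 3.75
tool_pos: [519.9, -37.1, 196.1]
tool_rot: [-0.31, 3.123, -0.01]
contact_force: [-9.7, -0.2, 33.7]
gripper_width: 60.2
```

Contact came at TCP z≈196.3, so the tips are 168.2 mm ahead of the TCP, as modelled. I'll raise to 12.3 mm above the table and push.

>>> drive_tool --moves '[{"delta_pos": [0, 0, -0.006], "turn": 0}, {"delta_pos": [0, 0, -0.0124], "turn": 0}, {"delta_pos": [0, 0, -0.0124], "turn": 0}, {"delta_pos": [0, 0, -0.0124], "turn": 0}]'

```text
time: 4.15
tool_pos: [519.9, -37.0, 208.5]
tool_rot: [-0.31, 3.122, -0.01]
contact_force: [-0.1, -0.4, -0.0]
gripper_width: 60.2
```

>>> drive_tool --moves '[{"delta_pos": [-0.003, 0, 0], "turn": 0}, {"delta_pos": [-0.006, 0, 0], "turn": 0}, {"delta_pos": [-0.009, 0, 0], "turn": 0}, {"delta_pos": [-0.012, 0, 0], "turn": 0}, {"delta_pos": [-0.014, 0, 0], "turn": 0}, {"delta_pos": [-0.016, 0, 0], "turn": 0}, {"delta_pos": [-0.018, 0, 0], "turn": 0}, {"delta_pos": [-0.02, 0, 0], "turn": 0}]'

```text
time: 4.95
tool_pos: [539.6, -33.0, 208.6]
tool_rot: [-0.31, 3.122, -0.01]
contact_force: [-0.2, -0.7, -0.0]
gripper_width: 60.3
```

```bash
python3 - <<'E'
from g import *
s=arm.observe();print(W2L(s['tool_pos']),s['tool_pos'],s['contact_force']); p=L2W(-88,-35); go(p[0],p[1],208.5,101.37)
E
```

```text
[-87.57759626 -35.43162273] [539.62628834 -33.00166213 208.55314979] [-0.1714732  -0.72210144 -0.0433577 ]
delta [0.0004, 0.0004, 0.0] turn -0.0005 yaw 101.34 tilt 0.41 t 4.95 F [-0.2 -0.7 -0. ]
```

>>> drive_tool --moves '[{"delta_pos": [-0.0025, 0, 0], "turn": 0}, {"delta_pos": [-0.005, 0, 0], "turn": 0}, {"delta_pos": [-0.0075, 0, 0], "turn": 0}, {"delta_pos": [-0.01, 0, 0], "turn": 0}, {"delta_pos": [-0.0125, 0, 0], "turn": 0}, {"delta_pos": [-0.015, 0, 0], "turn": 0}, {"delta_pos": [-0.0175, 0, 0], "turn": 0}, {"delta_pos": [-0.02, 0, 0], "turn": 0}]'

```text
time: 5.75
tool_pos: [559.5, -29.0, 208.6]
tool_rot: [-0.31, 3.122, -0.01]
contact_force: [0.4, -0.2, 0.2]
gripper_width: 60.2
```

>>> drive_tool --moves '[{"delta_pos": [-0.0025, 0, 0], "turn": 0}, {"delta_pos": [-0.005, 0, 0], "turn": 0}, {"delta_pos": [-0.0075, 0, 0], "turn": 0}, {"delta_pos": [-0.01, 0, 0], "turn": 0}, {"delta_pos": [-0.0125, 0, 0], "turn": 0}, {"delta_pos": [-0.0145, 0, 0], "turn": 0}, {"delta_pos": [-0.0165, 0, 0], "turn": 0}, {"delta_pos": [-0.018, 0, 0], "turn": 0}]'

```text
time: 6.55
tool_pos: [577.3, -25.4, 208.7]
tool_rot: [-0.31, 3.122, -0.01]
contact_force: [-0.1, 0.1, 0.6]
gripper_width: 60.3
```

>>> drive_tool --moves '[{"delta_pos": [-0.0015, 0, 0], "turn": 0}, {"delta_pos": [-0.003, 0, 0], "turn": 0}, {"delta_pos": [-0.0045, 0, 0], "turn": 0}, {"delta_pos": [-0.006, 0, 0], "turn": 0}, {"delta_pos": [-0.007, 0, 0], "turn": 0}, {"delta_pos": [-0.008, 0, 0], "turn": 0}, {"delta_pos": [-0.009, 0, 0], "turn": 0}, {"delta_pos": [-0.01, 0, 0], "turn": 0}]'

```text
time: 7.35
tool_pos: [587.1, -23.5, 208.7]
tool_rot: [-0.31, 3.122, -0.01]
contact_force: [-0.0, -0.3, 0.2]
gripper_width: 60.3
```

```bash
python3 - <<'E'
from g import *
s=arm.observe();print(W2L(s['tool_pos']),s['tool_pos'],s['contact_force']); p=L2W(-35,-35); go(p[0],p[1],208.5,101.37)
c=shot('scene','s2.png')
b=cv2.resize(c['frame'][190:310,200:350,::-1],(750,600),interpolation=cv2.INTER_CUBIC);cv2.imwrite('pics/s2c.png',b)
E
```

```text
[-39.1207913  -35.44948426] [587.13562718 -23.46620261 208.73046883] [-0.03422154 -0.31725054  0.20474956]
delta [-0.0041, 0.0005, 0.0002] turn -0.0005 yaw 101.34 tilt 0.41 t 7.35 F [-0.  -0.3  0.2]
```

View pics/s2c.png

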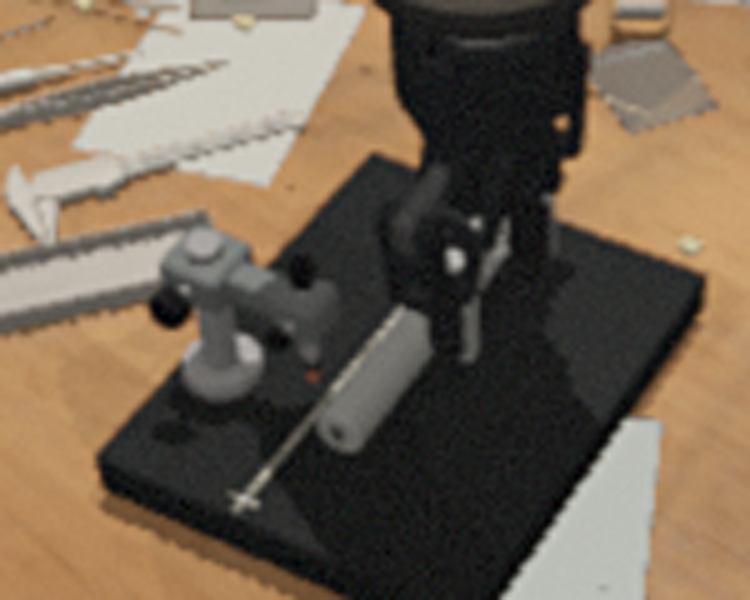

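The pin has rolled to about 18 mm short of the line, looks parallel to it, and has its near end at crop (340,433). Now I'll measure it.

```bash
cat > pm.py <<'E'
from g import *
def pin(c,P,box,thr,zr=39):
    g=c['frame'].min(2).astype(np.uint8)[box[1]:box[3],box[0]:box[2]]
    m=cv2.morphologyEx((g>thr).astype(np.uint8),cv2.MORPH_OPEN,np.ones((4,4),np.uint8))
    n,L,S,_=cv2.connectedComponentsWithStats(m); i=1+S[1:,4].argmax(); v,u=np.nonzero(L==i)
    r=cv2.minAreaRect(np.c_[u,v].astype(np.float32)+np.float32(box[:2])); b=cv2.boxPoints(r)
    e=sorted([(np.linalg.norm(b[k]-b[(k+1)%4]),k) for k in range(4)])[:2]
    pts=[(b[k]+b[(k+1)%4])/2 for _,k in e]; print('px',np.round(pts,1).tolist(),'size',np.round(r[1],1),S[i,4])
    for p in pts: print('  lf',W2L(onz(P,p,zr)).round(1))
E
python3 - <<'E'
from pm import *
c=np.load('pics/s2.npy',allow_pickle=True).item();P=pose(c)
print('face',W2L(onz(P,(268,276.6),39)))
pin(c,P,(262,250,288,285),70)
c=np.load('pics/scene0.npy',allow_pickle=True).item();pin(c,pose(c),(284,234,328,292),105)
E
```

```text
face [-21.05564034  59.06470557]
px [[266.70001220703125, 277.29998779296875], [284.79998779296875, 253.60000610351562]] size [12.1 29.8] 324
  lf [-19.7  62. ]
  lf [-17.6 -14.3]
px [[291.5, 284.79998779296875], [322.29998779296875, 241.5]] size [ 9.8 53.1] 498
  lf [-74.8  55.2]
  lf [-72.1 -86.6]
```

>>> drive_tool --moves '[{"delta_pos": [-0.0015, 0, 0], "turn": 0}, {"delta_pos": [-0.003, 0, 0], "turn": 0}, {"delta_pos": [-0.0045, 0, 0], "turn": 0}, {"delta_pos": [-0.006, 0, 0], "turn": 0}, {"delta_pos": [-0.0075, 0, 0], "turn": 0}, {"delta_pos": [-0.009, 0, 0], "turn": 0}, {"delta_pos": [-0.0105, 0, 0], "turn": 0}, {"delta_pos": [-0.0115, 0, 0], "turn": 0}]'

```text
time: 8.2
tool_pos: [598.7, -21.1, 208.8]
tool_rot: [-0.31, 3.122, -0.01]
contact_force: [-0.4, 0.5, 0.3]
gripper_width: 60.2
```

>>> drive_tool --moves '[{"delta_pos": [-0.001, 0, 0], "turn": 0}, {"delta_pos": [-0.002, 0, 0], "turn": 0}, {"delta_pos": [-0.003, 0, 0], "turn": 0}, {"delta_pos": [-0.004, 0, 0], "turn": 0}, {"delta_pos": [-0.0048, 0, 0], "turn": 0}, {"delta_pos": [-0.0055, 0, 0], "turn": 0}, {"delta_pos": [-0.006, 0, 0], "turn": 0}, {"delta_pos": [-0.006, 0, 0], "turn": 0}]'

```text
time: 9.0
tool_pos: [604.7, -19.9, 208.8]
tool_rot: [-0.31, 3.122, -0.01]
contact_force: [-0.7, -0.8, -0.0]
gripper_width: 60.2
```

```bash
python3 - <<'E'
from pm import *
s=arm.observe();print(W2L(s['tool_pos']),s['tool_pos'],s['contact_force'])
c=shot('scene','s3.png');P=pose(c);pin(c,P,(252,244,282,285),70)
t=shot('top','t3.png');Q=pose(t)
for k in((0,60,39),(0,-90,39)): print(proj(P,[*L2W(*k[:2]),39]),proj(Q,[*L2W(*k[:2]),39]))
b=cv2.resize(c['frame'][210:310,215:320,::-1],(525,500),interpolation=cv2.INTER_CUBIC)
d=cv2.resize(t['frame'][180:280,230:340,::-1],(275,250),interpolation=cv2.INTER_CUBIC)
o=np.zeros((500,800,3),np.uint8);o[:,:525]=b;o[:250,525:]=d;cv2.imwrite('pics/s3c.png',o)
E
```

```text
[-21.22366371 -35.40619674] [604.67298142 -19.89545251 208.80880972] [-0.70053832 -0.82616651 -0.00308609]
px [[278.70001220703125, 251.5], [260.1000061035156, 274.70001220703125]] size [ 9.8 29.7] 263
  lf [ -2.5 -13.5]
  lf [-3.9 62.3]
[259.17397886 273.2960686 ] [259.2137547  223.43519586]
[295.14055009 230.25475707] [314.81759964 207.3262386 ]
```

View pics/s3c.png

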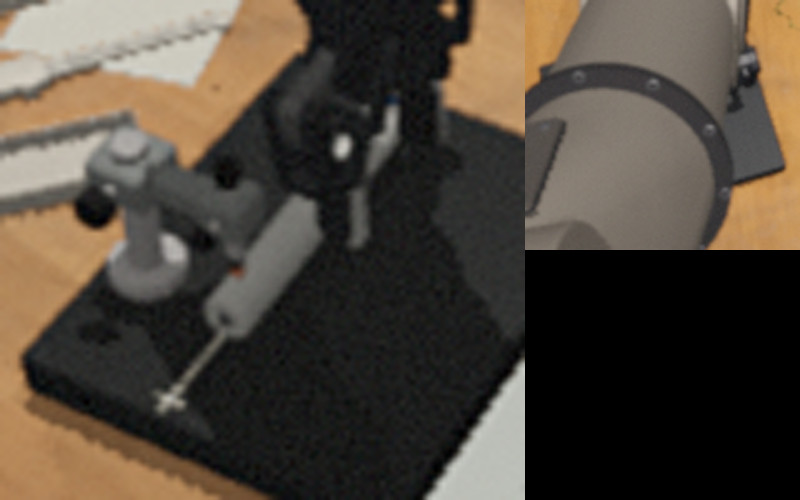

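The pin now lies almost over the line, with the probe ball on it (orange tip at (237,270)). It measures about 2 mm short. I'll creep 1.5 mm further, back off and look with a clean view.

>>> drive_tool --moves '[{"delta_pos": [-0.0005, 0, 0], "turn": 0}, {"delta_pos": [-0.001, 0, 0], "turn": 0}, {"delta_pos": [-0.0015, 0, 0], "turn": 0}, {"delta_pos": [-0.0015, 0, 0], "turn": 0}, {"delta_pos": [-0.0015, 0, 0], "turn": 0}]'

```text
time: 9.6
tool_pos: [606.2, -19.6, 208.8]
tool_rot: [-0.31, 3.122, -0.01]
contact_force: [-0.7, -1.1, 0.4]
gripper_width: 60.2
```

>>> drive_tool --moves '[{"delta_pos": [0.003, 0, 0], "turn": 0}, {"delta_pos": [0.01, 0, 0], "turn": 0}, {"delta_pos": [0.03, 0, 0], "turn": 0}, {"delta_pos": [0.06, 0, 0], "turn": 0}, {"delta_pos": [0.08, 0, 0], "turn": 0}, {"delta_pos": [0.09, 0, 0], "turn": 0}, {"delta_pos": [0.09, 0, 0], "turn": 0}]'

```text
time: 10.3
tool_pos: [517.1, -37.6, 208.6]
tool_rot: [-0.309, 3.122, -0.009]
contact_force: [-0.2, -0.4, 0.7]
gripper_width: 60.3
```

```bash
python3 - <<'E'
from pm import *
s=arm.observe();print(W2L(s['tool_pos']),s['tool_pos'],s['contact_force'])
c=shot('scene','s4.png');P=pose(c);pin(c,P,(252,215,305,285),75)
s=arm.observe();w=shot('wrist','w4.png');Q=pose(w,s)
for k in((0,60,39),(0,-90,39),(0,60,28),(0,-90,28)): print(proj(P,[*L2W(*k[:2]),k[2]]).round(1),proj(Q,[*L2W(*k[:2]),k[2]]).round(1))
b=cv2.resize(c['frame'][210:310,215:320,::-1],(525,500),interpolation=cv2.INTER_CUBIC)
d=cv2.resize(w['frame'][:,:,::-1],(275,206),interpolation=cv2.INTER_AREA)
o=np.zeros((500,800,3),np.uint8);o[:,:525]=b;o[:206,525:]=d;cv2.imwrite('pics/s4c.png',o);np.save('pics/w4s.npy',s,allow_pickle=True)
E
```

```text
[-110.59480372  -35.47980136] [517.07030244 -37.58660061 208.64664209] [-0.18825251 -0.41852162  0.66330556]
px [[278.0, 215.0], [278.0, 275.0]] size [60. 52.] 1300
  lf [  62.6 -117.1]
  lf [-36.9  45.6]
[259.2 273.3] [530.4 546.3]
[295.1 230.3] [198.5 544.4]
[259.6 276.8] [519.6 523.4]
[295.3 233.7] [204.7 521.6]
```

View pics/s4c.png

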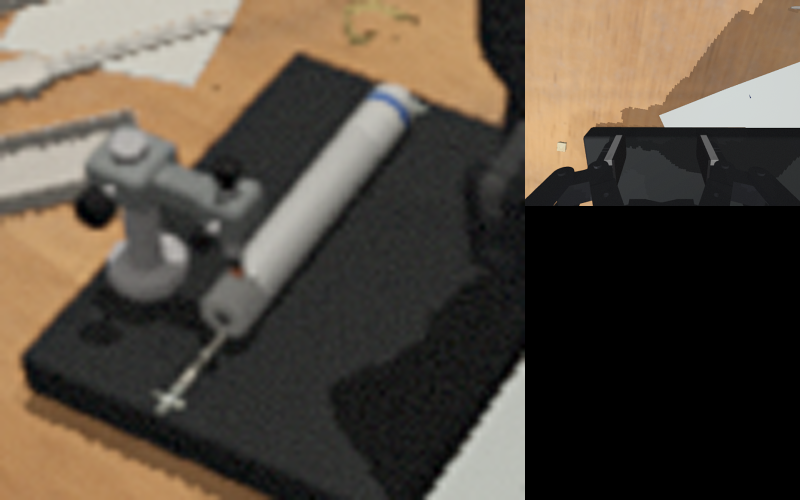

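The pin lies along the line with the ball resting on it. I'll measure the offset from silhouette edge profiles, and work out the lift move at the same time.

```bash
cat > prof.py <<'E'
from pm import *
def prof(c,P,ys,z=39,R=11,show=1):
    g=cv2.cvtColor(c['frame'],cv2.COLOR_RGB2GRAY).astype(np.float32)
    out=[]
    for y in ys:
        xs=np.arange(-22,22.01,.25); q=np.array([proj(P,[*L2W(x,y),z]) for x in xs]).astype(np.float32)
        v=cv2.remap(g,q[:,0][None],q[:,1][None],cv2.INTER_LINEAR)[0]; d=np.gradient(cv2.GaussianBlur(v[None],(9,1),2)[0])
        i,j=d[:].argmax(),d[:].argmin(); a,b=xs[i],xs[j]
        out.append((y,a,b,(a+b)/2))
    print(np.round(out,1).tolist()); return np.array(out)
E
python3 - <<'E'
from prof import *
c=np.load('pics/s4.npy',allow_pickle=True).item();P=pose(c)
o=prof(c,P,range(-70,25,10)); print(np.median(o[:,3]),np.polyfit(o[:,0],o[:,3],1))
go(517,-40,404,101.37); go(512,-200,404,101.37)
E
```

```text
[[-70.0, -9.5, 17.0, 3.8], [-60.0, -9.0, 15.8, 3.4], [-50.0, -8.8, 16.0, 3.6], [-40.0, -9.2, 15.8, 3.2], [-30.0, -9.2, 16.0, 3.4], [-20.0, -9.2, 15.2, 3.0], [-10.0, -11.0, 15.2, 2.1], [0.0, -10.8, 15.0, 2.1], [10.0, -11.0, 14.2, 1.6], [20.0, -11.0, 13.8, 1.4]]
3.125 [-0.02719697  2.08257576]
delta [0.0013, -0.0038, -0.1952] turn -0.0002 yaw 101.36 tilt 0.47 t 10.4 F [ 0.4 -0.1  0.1]
delta [0.0377, -0.1597, -0.1944] turn -0.0002 yaw 101.36 tilt 0.47 t 10.4 F [ 0.4 -0.1  0.1]
```

>>> drive_tool --moves '[{"delta_pos": [0.002, -0.004, -0.05], "turn": 0}, {"delta_pos": [0.005, -0.01, -0.1], "turn": 0}, {"delta_pos": [0.015, -0.05, -0.14], "turn": 0}, {"delta_pos": [0.025, -0.09, -0.16], "turn": 0}, {"delta_pos": [0.038, -0.13, -0.18], "turn": 0}, {"delta_pos": [0.038, -0.16, -0.194], "turn": 0}, {"delta_pos": [0.038, -0.16, -0.194], "turn": 0}, {"delta_pos": [0.038, -0.16, -0.194], "turn": 0}]'

```text
time: 11.2
tool_pos: [512.5, -200.7, 403.8]
tool_rot: [-0.309, 3.12, -0.01]
contact_force: [-0.4, 1.0, -0.2]
gripper_width: 60.1
```

```bash
python3 - <<'E'
from prof import *
def linex(c,P,ys):
    g=cv2.cvtColor(c['frame'],cv2.COLOR_RGB2GRAY).astype(np.float32); r=[]
    for y in ys:
        xs=np.arange(-6,6.01,.25); q=np.array([proj(P,[*L2W(x,y),28]) for x in xs]).astype(np.float32)
        v=cv2.remap(g,q[:,0][None],q[:,1][None],1)[0]; v=np.clip(v-np.median(v)-10,0,None); r.append((y,xs@v/max(v.sum(),1)))
    r=np.array(r); return r[np.abs(r[:,1])<4]
s=arm.observe(); w=shot('wrist','w5.png'); c=shot('scene','s5.png'); t=shot('top','t5.png')
for n,im,P,ref in(('scene',c,pose(c),'scene0'),('top',t,pose(t),'top0'),('wrist',w,pose(w,s),None)):
    print(n)
    if ref:
        r=np.load(f'pics/{ref}.npy',allow_pickle=True).item(); l=linex(r,pose(r),range(-90,20,10)); print(' line now0',np.polyfit(l[:,0],l[:,1],1).round(3))
    else: print('proj',[proj(P,[*L2W(0,y),39]).round(0) for y in (-90,60)], s['tool_pos'], s['joint_velocities'].round(3))
    o=prof(im,P,range(-70,25,10)); print(' pin',np.polyfit(o[:,0],o[:,3],1).round(3),'half',np.median(o[:,2]-o[:,1])/2)
b=cv2.resize(t['frame'][175:265,230:340,::-1],(550,450),interpolation=cv2.INTER_CUBIC)
cv2.imwrite('pics/t5c.png',b)
E
```

```text
scene
 line now0 [1.000e-03 1.557e+00]
[[-70.0, -9.5, 16.8, 3.6], [-60.0, -9.2, 15.8, 3.2], [-50.0, -9.0, 15.8, 3.4], [-40.0, -9.2, 16.0, 3.4], [-30.0, -9.8, 16.0, 3.1], [-20.0, -10.5, 15.2, 2.4], [-10.0, -11.0, 15.2, 2.1], [0.0, -10.5, 15.0, 2.2], [10.0, -10.8, 14.5, 1.9], [20.0, -10.8, 13.8, 1.5]]
 pin [-0.024  2.098] half 12.6875
top
 line now0 [ 0.007 -0.934]
[[-70.0, -11.2, 11.8, 0.2], [-60.0, -10.2, 11.5, 0.6], [-50.0, -10.8, 11.5, 0.4], [-40.0, -11.2, 11.5, 0.1], [-30.0, -10.5, 12.0, 0.8], [-20.0, -10.8, 11.2, 0.2], [-10.0, -10.2, 10.0, -0.1], [0.0, -11.5, 10.2, -0.6], [10.0, -12.2, 10.2, -1.0], [20.0, -11.8, 10.2, -0.8]]
 pin [-0.016 -0.416] half 11.0625
wrist
proj [array([434., 364.]), array([600., 364.])] [ 512.47953381 -200.67700013  403.82662039] [-0.024  0.003 -0.021  0.026 -0.001 -0.004 -0.005]
[[-70.0, -10.8, -8.5, -9.6], [-60.0, -10.5, 8.0, -1.2], [-50.0, -10.5, 15.2, 2.4], [-40.0, -10.5, 16.5, 3.0], [-30.0, -11.0, 16.5, 2.8], [-20.0, -10.8, 16.0, 2.6], [-10.0, -11.5, 15.8, 2.1], [0.0, -11.8, 15.8, 2.0], [10.0, -11.8, 15.5, 1.9], [20.0, -11.8, 15.5, 1.9]]
 pin [0.073 2.605] half 13.5625
```

View pics/w5.png

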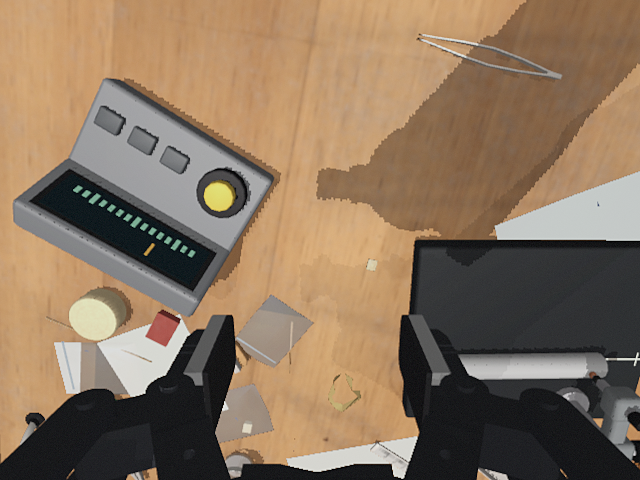

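The wrist view shows the pin lying on the line with the probe on it at (600,378), and the yellow key at (219,193). The scene and top views agree on the pin: +0.5 mm at mid-line, −0.5 mm under the probe, tilted 1.35° (2.6 mm at the worst end), and steady over 1 s. That is good enough, so I go on to the key.

```bash
python3 - <<'E'
from pm import *
s=arm.observe(); w=camera('wrist'); P=pose(w,s); t=camera('top'); T=pose(t); S=camera('scene'); Sp=pose(S)
R=[]
for n,c,Q,b in(('w',w,P,(190,160,255,220)),('t',t,T,(385,230,420,260)),('s',S,Sp,(375,190,412,222))):
    f=c['frame'][b[1]:b[3],b[0]:b[2]].astype(int); m=((f[:,:,0]-f[:,:,2]>90)&(f[:,:,1]-f[:,:,2]>60)&(f[:,:,0]>150)&(f[:,:,1]>0.7*f[:,:,0])).astype(np.uint8)
    k,L,St,_=cv2.connectedComponentsWithStats(m)
    if k<2: print(n,'none'); continue
    i=1+St[1:,4].argmax(); cnt=np.argwhere(L==i)[:,::-1].astype(np.float32); e=cv2.minEnclosingCircle(cnt); cen=cnt.mean(0)+b[:2]
    print(n,'cent',cen.round(1),'r',round(e[1],1),'n',St[i,4],onz(Q,cen,46).round(1),onz(Q,cen,41).round(1)); R.append(ray(Q,cen))
A=sum(np.eye(3)-np.outer(d,d) for o,d in R); bb=sum((np.eye(3)-np.outer(d,d))@o for o,d in R); print('tri',np.linalg.solve(A,bb).round(1))
E
```

```text
w cent [215.2 197. ] r 15.1 n 668 [ 519.  -280.6   46. ] [ 520.3 -281.6   41. ]
t none
s cent [388.7 203.4] r 4.5 n 45 [ 519.3 -282.1   46. ] [ 522.1 -287.7   41. ]
tri [ 518.4 -280.3   47.7]
```

```bash
python3 - <<'E'
from g import *
go(519,-281,300,101.37)
E
```

```text
delta [0.0098, -0.0806, 0.1037] turn 0.0012 yaw 101.44 tilt 0.44 t 11.5 F [ 0.5 -0.1  0.5]
```

>>> drive_tool --moves '[{"delta_pos": [0.01, -0.04, 0.0], "turn": 0}, {"delta_pos": [0.01, -0.08, 0.03], "turn": 0}, {"delta_pos": [0.01, -0.081, 0.07], "turn": 0}, {"delta_pos": [0.01, -0.081, 0.1], "turn": 0}, {"delta_pos": [0.01, -0.081, 0.104], "turn": 0}, {"delta_pos": [0.01, -0.081, 0.104], "turn": 0}, {"delta_pos": [0.01, -0.081, 0.104], "turn": 0}, {"delta_pos": [0.01, -0.081, 0.104], "turn": 0}]' --gripper -1

```text
time: 12.3
tool_pos: [519.4, -281.4, 301.4]
tool_rot: [-0.313, 3.119, -0.011]
contact_force: [-0.9, -0.4, -0.6]
gripper_width: 0.3
```

```bash
python3 - <<'E'
from g import *
go(519,-281,226,101.37)
E
```

```text
delta [0.0008, 0.001, 0.0754] turn 0.0017 yaw 101.47 tilt 0.57 t 12.3 F [-0.9 -0.4 -0.6]
```

>>> drive_tool --moves '[{"delta_pos": [0.001, 0.002, 0.03], "turn": 0}, {"delta_pos": [0.001, 0.002, 0.06], "turn": 0}, {"delta_pos": [0.001, 0.002, 0.0755], "turn": 0}, {"delta_pos": [0.001, 0.002, 0.0755], "turn": 0}, {"delta_pos": [0.001, 0.002, 0.0755], "turn": 0}]'

```text
time: 12.8
tool_pos: [518.9, -280.4, 227.0]
tool_rot: [-0.313, 3.118, -0.011]
contact_force: [-0.1, -0.6, 1.0]
gripper_width: -0.1
```

>>> drive_tool --moves '[{"delta_pos": [0, 0, 0.002], "turn": 0}, {"delta_pos": [0, 0, 0.004], "turn": 0}, {"delta_pos": [0, 0, 0.006], "turn": 0}, {"delta_pos": [0, 0, 0.008], "turn": 0}, {"delta_pos": [0, 0, 0.008], "turn": 0}]'

```text
time: 13.3
tool_pos: [519.2, -280.6, 219.0]
tool_rot: [-0.313, 3.117, -0.012]
contact_force: [2.0, 0.2, 2.4]
gripper_width: 0.2
```

>>> drive_tool --moves '[{"delta_pos": [0, 0, 0.001], "turn": 0}, {"delta_pos": [0, 0, 0.002], "turn": 0}, {"delta_pos": [0, 0, 0.002], "turn": 0}, {"delta_pos": [0, 0, 0.002], "turn": 0}]'

```text
time: 13.7
tool_pos: [519.3, -280.6, 217.4]
tool_rot: [-0.313, 3.117, -0.012]
contact_force: [-1.6, 1.6, 11.0]
gripper_width: -0.1
```

>>> drive_tool --moves '[{"delta_pos": [0, 0, 0.001], "turn": 0}, {"delta_pos": [0, 0, 0.001], "turn": 0}, {"delta_pos": [0, 0, 0.001], "turn": 0}]'

```text
time: 14.0
tool_pos: [519.3, -280.8, 217.2]
tool_rot: [-0.312, 3.117, -0.011]
contact_force: [-5.8, 4.0, 19.9]
gripper_width: -0.4
```

```bash
python3 - <<'E'
from g import *
s=arm.observe();print(s['tool_pos'],s['contact_force'],s['wrist_torque'])
c=shot('scene','s6.png');w=shot('wrist','w6.png')
b=cv2.resize(c['frame'][150:240,340:450,::-1],(400,327),interpolation=cv2.INTER_CUBIC)
d=cv2.resize(w['frame'][200:480,120:520,::-1],(400,280))
cv2.imwrite('pics/s6c.png',np.vstack([b,d])[:600])
E
```

```text
[ 519.31674418 -280.75293398  217.18537785] [-5.80708703  4.02432719 19.89198892] [0.77907108 1.06866764 0.01308262]
```

View pics/s6c.png

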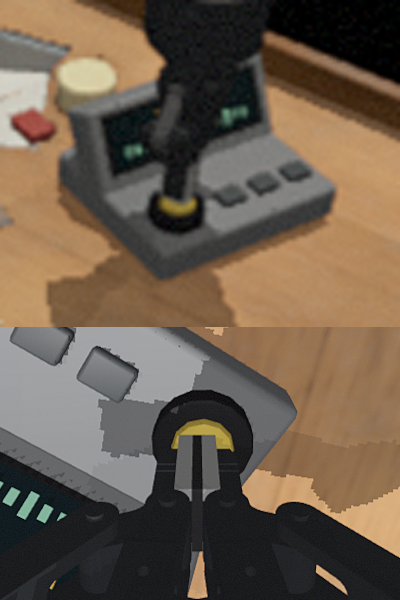

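The scene view shows the shut fingertips on the yellow key. The wrist view shows them reaching into the ring, possibly past centre on the far side. I'll check whether the tips could be bearing on the rim.

```bash
python3 - <<'E'
from pm import *
s=arm.observe();w=np.load('pics/w6.npy',allow_pickle=True).item();P=pose(w,s);K,R,o=P
T=cv2.Rodrigues(np.array(s['tool_rot']))[0]
for x in(-11,-8,0,8,11):
    p=s['tool_pos']+T@[x,0,173]; print(x,p.round(1),proj(P,p).round(1))
print('key',proj(P,[519,-281,42]),proj(P,[519,-281,47]))
f=w['frame'].astype(int);m=((f[:,:,0]-f[:,:,2]>70)&(f[:,:,1]>0.7*f[:,:,0])&(f[:,:,0]>120)).astype(np.uint8);m[:250]=0;m[:, :270]=0;m[:,380:]=0;m[330:]=0
v,u=np.nonzero(m);print('yellow',u.min(),u.max(),v.min(),v.max())
for uv in((u.min(),v.max()),(u.max(),v.max()),((u.min()+u.max())/2,v.min())): print(uv,onz(P,uv,43).round(1))
d=(f[:,:,:].max(2)<45).astype(np.uint8); d[:250]=0; d[330:]=0; 
for r in(270,280,290,300,310): 
    x=np.nonzero(d[r,250:420])[0]+250; print(r,x.min(),x.max()) if x.size else None
E
```

```text
-11 [ 531.8 -279.6   44.3] [316.2 354.7]
-8 [ 528.9 -280.2   44.3] [316.2 347.9]
0 [ 521.  -281.8   44.2] [316.2 329.5]
8 [ 513.2 -283.3   44.1] [316.2 310.5]
11 [ 510.2 -283.9   44.1] [316.2 303.2]
key [319.26536287 322.31639484] [319.23298575 329.05709313]
yellow 292 352 292 323
(np.int64(292), np.int64(323)) [ 520.8 -291.2   43. ]
(np.int64(352), np.int64(323)) [ 516.2 -268.9   43. ]
(np.float64(322.0), np.int64(292)) [ 505.9 -282.6   43. ]
270 296 349
280 284 360
290 278 366
300 274 370
310 272 372
```

The tip centre is about 3 mm off the key centre. The force stop at tip z≈44 could be the key bottoming or the rim, so I'll lift, recentre and press again while reading the force profile.

>>> drive_tool --moves '[{"delta_pos": [0, 0, -0.004], "turn": 0}, {"delta_pos": [0, 0, -0.009], "turn": 0}, {"delta_pos": [0.003, 0.001, -0.009], "turn": 0}, {"delta_pos": [0.003, 0.001, -0.009], "turn": 0}, {"delta_pos": [0.003, 0.001, -0.009], "turn": 0}]'

```text
time: 14.6
tool_pos: [515.8, -280.2, 225.9]
tool_rot: [-0.312, 3.117, -0.011]
contact_force: [0.6, -0.2, -0.3]
gripper_width: 0.4
```

```bash
python3 - <<'E'
from pm import *
s=arm.observe();T=cv2.Rodrigues(np.array(s['tool_rot']))[0];print((s['tool_pos']+T@[0,0,173]).round(1),s['contact_force'].round(1))
w=shot('wrist','w7.png');P=pose(w,s)
f=w['frame'].astype(int);m=((f[:,:,0]-f[:,:,2]>70)&(f[:,:,1]>0.7*f[:,:,0])&(f[:,:,0]>120)).astype(np.uint8);m[:240]=0;m[:, :270]=0;m[:,380:]=0;m[335:]=0
v,u=np.nonzero(m);print('yellow',u.min(),u.max(),v.min(),v.max())
for z in(43,46,48):
    a,b,c=[onz(P,q,z) for q in((u.min(),v[u==u.min()].mean()),(u.max(),v[u==u.max()].mean()),((u.min()+u.max())/2,v.min()))]
    print(z,a.round(1),b.round(1),c.round(1),'w',np.linalg.norm(a-b).round(1))
E
```

```text
[ 517.5 -281.2   52.9] [ 0.6 -0.2 -0.3]
yellow 289 379 240 334
43 [ 521.1 -291.7   43. ] [ 519.8 -254.9   43. ] [ 484.5 -281.1   43. ] w 36.8
46 [ 519.5 -291.8   46. ] [ 518.2 -255.7   46. ] [ 483.5 -281.4   46. ] w 36.1
48 [ 518.3 -291.8   48. ] [ 517.1 -256.2   48. ] [ 482.9 -281.6   48. ] w 35.6
```

>>> drive_tool --moves '[{"delta_pos": [0, 0, 0.002], "turn": 0}, {"delta_pos": [0, 0, 0.003], "turn": 0}, {"delta_pos": [0, 0, 0.003], "turn": 0}, {"delta_pos": [0, 0, 0.003], "turn": 0}]'

```text
time: 15.05
tool_pos: [516.0, -280.2, 222.8]
tool_rot: [-0.312, 3.117, -0.011]
contact_force: [-0.8, 0.1, -0.3]
gripper_width: 0.1
```

>>> drive_tool --moves '[{"delta_pos": [0, 0, 0.002], "turn": 0}, {"delta_pos": [0, 0, 0.002], "turn": 0}, {"delta_pos": [0, 0, 0.002], "turn": 0}]'

```text
time: 15.35
tool_pos: [516.0, -280.3, 220.8]
tool_rot: [-0.312, 3.117, -0.011]
contact_force: [0.1, -0.1, 1.1]
gripper_width: -0.4
```

>>> drive_tool --moves '[{"delta_pos": [0, 0, 0.002], "turn": 0}, {"delta_pos": [0, 0, 0.002], "turn": 0}, {"delta_pos": [0, 0, 0.002], "turn": 0}]'

```text
time: 15.65
tool_pos: [516.1, -280.3, 218.8]
tool_rot: [-0.312, 3.117, -0.011]
contact_force: [0.5, 0.2, 3.2]
gripper_width: 0.0
```

>>> drive_tool --moves '[{"delta_pos": [0, 0, 0.002], "turn": 0}, {"delta_pos": [0, 0, 0.002], "turn": 0}, {"delta_pos": [0, 0, 0.002], "turn": 0}]'

```text
time: 15.95
tool_pos: [516.1, -280.4, 217.3]
tool_rot: [-0.312, 3.117, -0.01]
contact_force: [-4.2, 2.8, 15.6]
gripper_width: 0.2
```

The force rises gently from about 222 (1.1 N at 220.8, 3.2 N at 218.8) and hits a hard stop at 217.4, which fits 5 mm of travel at about 4 N. I'll cross-check the depth from the key's near edge in the wrist frames, pressed against released.

```bash
python3 - <<'E'
from pm import *
s=arm.observe();w8=shot('wrist','w8.png')
print(s['contact_force'].round(1),s['wrist_torque'].round(2),s['tool_pos'].round(1))
def edge(w,P):
    f=w['frame'].astype(int);g=f[:,:,0]-f[:,:,2]
    r=[]
    for u in range(314,329):
        col=cv2.GaussianBlur(g[270:320,u].astype(np.float32)[:,None],(1,5),1)[:,0]; d=np.gradient(col); r.append(270+d.argmax())
    return 321,np.median(r)
rot=s['tool_rot']
e=edge(w8,None); P8=pose(w8,s); 
s7=dict(tool_rot=rot,tool_pos=np.array([515.8,-280.2,225.9])); w7=np.load('pics/w7.npy',allow_pickle=True).item();P7=pose(w7,s7);e7=edge(w7,None)
w5=np.load('pics/w5.npy',allow_pickle=True).item()
print(e,e7)
for z in(40,42,44,46,48,50): print(z,'pressed',onz(P8,e,z)[:2].round(1),'released',onz(P7,e7,z)[:2].round(1))
E
```

```text
[-4.2  2.8 15.6] [ 0.57  0.86 -0.03] [ 516.1 -280.4  217.3]
(321, np.float64(299.0)) (321, np.float64(290.0))
40 pressed [ 507.  -281.7] released [ 507.  -281.5]
42 pressed [ 506.1 -281.9] released [ 506.1 -281.7]
44 pressed [ 505.1 -282.1] released [ 505.2 -281.8]
46 pressed [ 504.1 -282.3] released [ 504.3 -282. ]
48 pressed [ 503.1 -282.5] released [ 503.3 -282.2]
50 pressed [ 502.2 -282.7] released [ 502.4 -282.4]
```

```bash
python3 - <<'E'
from pm import *
s=arm.observe()
for n in('w7','w8'):
    w=np.load(f'pics/{n}.npy',allow_pickle=True).item(); P=pose(w,s if n=='w8' else dict(tool_rot=s['tool_rot'],tool_pos=np.array([515.8,-280.2,225.9])))
    f=w['frame'].astype(int)[280:325,306:336]; print(n,'R',f[:,:,0].mean(1).round().astype(int).tolist(),'B',f[:,:,2].mean(1).round().astype(int).tolist())
    g=w['frame'].astype(int); m=((g[:,:,0]-g[:,:,2]>60)&(g[:,:,1]>0.65*g[:,:,0]))
    for v in (300,304,308,312,316,320): 
        x=np.nonzero(m[v,270:370])[0]+270; print(v,x.min() if x.size else 0,x.max() if x.size else 0,end='; ')
    print()
E
```

```text
w7 R [33, 32, 32, 32, 32, 31, 32, 31, 30, 28, 42, 70, 99, 117, 125, 127, 128, 128, 130, 132, 135, 143, 156, 169, 176, 175, 175, 155, 100, 69, 75, 77, 76, 76, 76, 76, 75, 75, 75, 75, 75, 75, 75, 75, 75] B [33, 33, 33, 33, 33, 33, 33, 32, 32, 32, 33, 36, 40, 41, 43, 44, 44, 44, 46, 46, 46, 51, 59, 65, 69, 68, 65, 62, 68, 76, 76, 76, 76, 76, 76, 76, 76, 76, 75, 75, 75, 75, 75, 75, 75]
300 297 340; 304 294 344; 308 292 345; 312 291 347; 316 290 347; 320 289 348; 
w8 R [19, 29, 37, 37, 35, 33, 31, 32, 32, 31, 30, 31, 31, 31, 31, 30, 30, 30, 27, 42, 70, 102, 124, 134, 138, 150, 169, 159, 104, 68, 75, 77, 76, 76, 75, 75, 75, 74, 74, 75, 74, 75, 74, 75, 75] B [20, 31, 39, 38, 36, 34, 32, 33, 33, 33, 32, 33, 33, 32, 32, 32, 32, 32, 30, 32, 36, 41, 44, 46, 48, 55, 63, 65, 70, 75, 76, 76, 76, 76, 76, 76, 76, 75, 74, 75, 75, 75, 75, 75, 75]
300 314 325; 304 303 337; 308 336 341; 312 293 345; 316 292 347; 320 291 348;
```

The key's visible side wall shrank from about 11 rows to about 6, and it still stands proud of the ring. So the hard stop was the key bottoming, not the rim. I'll release and retreat.

>>> drive_tool --moves '[{"delta_pos": [0, 0, -0.004], "turn": 0}, {"delta_pos": [0, 0, -0.01], "turn": 0}, {"delta_pos": [0, 0, -0.05], "turn": 0}, {"delta_pos": [0, 0, -0.1], "turn": 0}, {"delta_pos": [0, 0, -0.15], "turn": 0}, {"delta_pos": [0, 0, -0.18], "turn": 0}, {"delta_pos": [0, 0, -0.18], "turn": 0}, {"delta_pos": [0, 0, -0.18], "turn": 0}]'

```text
time: 16.8
tool_pos: [514.2, -279.2, 397.8]
tool_rot: [-0.312, 3.115, -0.011]
contact_force: [-0.6, 0.1, -1.2]
gripper_width: -0.1
```

```bash
python3 - <<'E'
from prof import *
s=arm.observe();print(s['time'],s['tool_pos'].round(1),s['contact_force'].round(1),s['joint_velocities'].round(3))
for n,a in(('scene',(0.001,1.557)),('top',(0.007,-0.934))):
    c=shot(n,n+'9.png'); o=prof(c,pose(c),range(-70,25,10)); print(n,'pin-line',(np.polyfit(o[:,0],o[:,3],1)-a).round(3))
    r=np.load(f'pics/{n}0.npy',allow_pickle=True).item()
    d=(np.abs(c['frame'].astype(int)-r['frame']).max(2)>60).astype(np.uint8)
    k,L,S,C=cv2.connectedComponentsWithStats(d); print([(S[i].tolist()) for i in range(1,k) if S[i,4]>25])
E
```

```text
16.8 [ 514.2 -279.2  397.8] [-0.6  0.1 -1.2] [ 0.006  0.03  -0.011  0.025 -0.004 -0.008  0.003]
[[-70.0, -8.0, 16.8, 4.4], [-60.0, -8.2, 15.8, 3.8], [-50.0, -8.8, 15.8, 3.5], [-40.0, -9.0, 16.0, 3.5], [-30.0, -9.5, 16.0, 3.2], [-20.0, -10.2, 15.2, 2.5], [-10.0, -9.2, 15.2, 3.0], [0.0, -9.8, 15.2, 2.8], [10.0, -11.0, 14.5, 1.8], [20.0, -10.8, 13.8, 1.5]]
scene pin-line [-0.029  0.735]
[[147, 0, 78, 60, 2476], [387, 0, 253, 311, 30981], [81, 51, 59, 48, 476], [142, 50, 31, 17, 185], [125, 68, 11, 15, 79], [70, 97, 39, 32, 810], [22, 125, 49, 40, 726], [395, 127, 12, 15, 54], [28, 166, 17, 13, 126], [256, 227, 41, 48, 384], [349, 232, 20, 22, 78], [287, 237, 40, 50, 555], [380, 262, 50, 85, 1546], [592, 264, 28, 45, 398], [583, 372, 57, 55, 954], [435, 396, 57, 84, 2282], [477, 407, 28, 61, 787]]
[[-70.0, -11.2, 11.8, 0.2], [-60.0, -10.2, 11.8, 0.8], [-50.0, -10.8, 11.5, 0.4], [-40.0, -11.2, 11.5, 0.1], [-30.0, -10.5, 11.8, 0.6], [-20.0, -10.8, 11.2, 0.2], [-10.0, -10.2, 10.0, -0.1], [0.0, -12.8, 10.2, -1.2], [10.0, -12.2, 10.2, -1.0], [20.0, -11.8, 10.2, -0.8]]
top pin-line [-0.025  0.397]
[[408, 120, 43, 93, 1032], [458, 123, 30, 135, 1092], [473, 134, 14, 10, 57], [503, 145, 13, 40, 236], [493, 152, 5, 17, 47], [438, 156, 10, 14, 58], [445, 161, 11, 14, 84], [478, 161, 22, 70, 624], [499, 163, 3, 12, 29], [498, 184, 7, 24, 87], [450, 195, 10, 12, 60], [261, 204, 54, 24, 316], [400, 217, 56, 24, 632], [397, 229, 13, 9, 73], [267, 230, 57, 24, 424], [398, 240, 9, 9, 69], [389, 248, 11, 7, 31], [334, 253, 150, 202, 10227], [409, 260, 33, 11, 105], [394, 367, 10, 18, 64], [366, 386, 7, 11, 26], [374, 386, 23, 31, 126], [314, 389, 25, 14, 240], [260, 396, 11, 13, 84], [299, 400, 81, 80, 1764], [198, 407, 45, 73, 1807], [242, 408, 64, 48, 1363], [387, 414, 9, 13, 63], [379, 429, 10, 12, 58], [260, 436, 92, 44, 2454], [380, 453, 32, 27, 444], [245, 457, 7, 14, 39], [318, 467, 35, 13, 78]]
```

```bash
python3 -c "
from h import *
print(job.sign_off(), arm.observe()['contact_force'])"
```

```text
the job is handed in; nothing more can be done
the job is handed in; nothing more can be done
```

I rolled the pin under the probe tip onto the engraved line, then pressed the yellow zero key down to its stop and let it up. The job was handed in at about 17 s of the 48 s allowed; no verdict is reported.

**Pin:**
- Two open fingertips, 12.3 mm above the table, rolled it from about 72 mm short of the line.
- The scene and top views put it about 0.5 mm past the line at mid-line and about 0.6 mm short under the probe.
- It lies about 1.4° off parallel, so its ring end is about 2.6 mm off. I left that as it was.
- It had not moved between the check before the key press and the one after, beyond about 0.2 mm of measuring scatter.

**Key:**
- I pressed it twice, both times after the pin was in place. The first press was about 3 mm off centre, so I recentred and pressed again.
- The force rose over about 5 mm of travel to a hard stop, where I pressed to 16–20 N.
- In the wrist view the key's side wall roughly halved while the key still stood proud of its ring. That points to the key bottoming and not the rim being hit.
- From those image rows I estimate only about 4 mm of travel, so the 5 mm rests on the force reading.
- One check, on the key's lower edge, was inconclusive because that edge does not move.

**Other contact:** I also touched the bare granite once, at about 34 N, to find the fingertip length.

**At hand-in:** The arm was well above the bench with no contact force. I planned all moves clear of the other bench items, but did not measure their positions again at the end. I also had no picture left to read the readout's screen.

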